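Check a press screw with a thread comb leaf

ROBOT

A 7-joint arm with a two-finger parallel gripper is mounted at the origin on the work surface. World frame = base frame: x ahead of the robot, y to its left, z up, the work surface at z = 0. Lengths are in m, angles in rad, forces in N, time in s.
With the tool pointing down it reaches from about 0.4 to 0.875 m from the base axis. Payload 19.3 kg.
Tool frame: the origin (TCP) lies at the very end of the fingers, on their centre line; the grasp point (between the pads) lies 19 mm behind it; z points along the fingers, y is the line along which they close (so a half turn about z gives the same grasp; the last joint's range is limited). The gripper opens to 85 mm and grips with 20 to 120 N. Pads are 22 mm wide; open, the fingers measure 114 mm over their backs; the gripper's body (76 mm by 85 mm) begins 54 mm behind the grasp point. The pads swing forward as they close: fully open they stand 13 mm farther back than shut.
Start: joints at [-1.208, 0.521, -0.036, 1.599, 0.021, 1.021, -0.113], TCP at [0.262, 0.567, 0.231] pointing down, gripper open.
Joint ranges: [-2.91, 2.91], [-0.3, 2.13], [-1.5, 1.42], [0.17, 2.43], [-1.26, 4.41], [0.16, 1.93], [-2.52, 2.52]. Speed limits (rad/s): [1.89, 1.89, 2.39, 2.39, 3.01, 3.01, 3.01].

INTERFACE

Orientations are given as [roll, pitch, yaw] about the fixed x, y, z axes, in that order (R = Rz(yaw) Ry(pitch) Rx(roll)).
In Python, from workcell import bot gives the robot as it stands. The module is installed in compiled form; this text tells all that it offers.
- The arm moves only by the tool apply_moves, never from a script. Its arguments are lists of equal length, an entry for each row: "claw": the finger opening in m, from 0 to 0.0854; "xyz": the shift along the tool's x, y, z in m, a list of three; "twist": the turn, a rotation vector about the tool's x, y, z in rad, a list of three. A call has 1 to 20 rows; each row shifts and turns the commanded pose from where the row before left it, along the tool's axes as they then stand; what a row does not reach is not made up. A row lasts 1/10 s, in which the tool goes at most 50 mm and 8.59 degrees, less where a joint would pass 70% of its speed; a pose out of reach is approached as far as the arm can. A call with a gripper value outside its range is refused whole. The fingers move at their own pace and stop on an object; "force" is the grip in N (left out, the last holds). Time passes only in rows, so rows that do not move let the fingers close. It gives the time, the measured TCP pose, the force, the opening and the grip force at its end, in the units of the state.
- bot.observe(): the state, without advancing time (a new reading comes with each control period).
- bot.grab_frame(name): name is "scene" or "top" or "wrist"; returns a dict with "img" (480x640x3 uint8, red, green, blue), "vfov" (degrees; the focal length in pixels is half the picture's height over the tangent of half this angle, whatever the lens; pixels are square), "cx", "cy" (the principal point, pixels), "view" (4x4, takes a point from world to camera coordinates). Camera axes: x right, y up, looking along -z (the intrinsics and any distortion apply to the point x, -y, -z); pixel columns grow to the right and rows downward; lengths in m; the calibration is good to about 2 mm. A picture is of the moment at which its call begins. There is no depth.
- bot.job_done(): hands the job in; it is judged then, once.
Trained networks look in the newest picture that a camera, given by its name, has taken for a name from the list of things; names that differ only in an ending like _2 or _b are one class to them, and where a whole thing is asked for, a point or a joint stands for the part that bears it (a point fixed in the world has none). Each returns a list of dicts, best first, with "score" (0 to 1); they miss things now and then, are a little off and sometimes report something else, mostly with a low value. They report only what shows in the picture. A call takes as long as a camera call. They do not tell look-alikes from the thing itself.
- bot.find_in(camera, query): "position" ([x, y, z] in m, in world coordinates, good to about 4 mm: the middle of the surface that is visible of it).
The state is a dict: "clock": time; "qpos": joint angles; "qd": joint speeds; "joint_efforts": joint torques, N m; "position": TCP position; "tool_rot": TCP orientation; "force": force on the tool from outside, world axes, zero at the start; "moment": the same for the moment, N m; "grip_width": finger opening in m; "finger_force": force on a finger pad.
Only numpy, scipy, OpenCV 4.12 (cv2) and the standard library are available. Lean on these libraries where they do the work, as an engineer would, in place of code of your own. Each camera call takes 0.05 s, during which the arm holds its last target. There are 200 camera calls.

TASK

Draw the blue-handled thread comb leaf out of its holder, turn it end for end and, flat on the ledge of the cradle, slide its teeth fully home into the middle of the screw's thread, then let go. With closed fingers press against the back end of its handle, towards the screw, to check that it is home and sits square and flat, and back away. Leave the yellow-handled leaf in its bay and everything else on the bench where it is.

Things in the scene. Friction and masses are not known exactly. Their poses are not given: they have to be found in the camera images.
- leaf_grip (a point): Comb leaf with blue block handle, loose, lying flat, about 250 g. Steel plate 84 (x) x 62 (y) x 6 mm thick; x points to its toothed edge, z up. Handle standing on it, mid-width near the back: 18 x 18 mm, 36 mm tall, gripped along x or y. Point: on the handle's axis, 28 mm above the leaf's underside, 14 mm below the handle's top. The plate reaches 22 mm behind this point and 62 mm ahead.
- leaf_tip (a point): Tip of the blue leaf's middle tooth: 67.5 mm from leaf_grip along the leaf's x, 25 mm lower. Five tapered teeth, 5.5 mm long, 7 mm wide at the root and 3 mm at the tip, at 12 mm pitch along y, the third on the centre line.
- spare_grip (a point): The same point of the leaf with the yellow handle (9 mm pitch, otherwise alike), to be left in its bay.
- holder: Grey slotted holder, fixed, 106 (x) x 190 mm (y), floor 12 mm high; origin on the bench. Two bays, 45 mm either side of the origin along y; either leaf in either. Leaves lie on the floor, toothed ends to the holder's +x under a clear cover (20.5 to 24.5 mm above the bench, from 60 mm ahead of leaf_grip). Draw a leaf level along -x over 12 mm before lifting it.
- cradle: Fixed cradle with a horizontal steel screw, 50 mm across, 156 mm long, along its y; axis 87 mm from the origin along +x, 33 mm above the bench. 12 mm thread: grooves 6 mm deep, 9 mm wide at the mouth, 4.5 at the root. Flat black ledge before it: top 30 mm above the bench, x -50 to +59 mm, y +-72 mm; a leaf slides on it along +x into the thread. Green end blocks beside the screw's ends. Origin on the bench.
- seat (a point): Where leaf_grip lies when the blue leaf is fully home: teeth towards the cradle's +x, flat on the ledge, middle tooth in the middle groove. Right above the cradle's origin, 58 mm over the bench, same axes. Seats 12 mm to either side along y are as good.
- amber_bottle: Small amber glass bottle with white cap, 48 mm wide, 85 mm tall, bystander. Origin at its underside.
- white_jar: White jar with red cap, 60 mm wide, 70 mm tall, bystander. Origin at its underside.
- weight: Brass balance weight, 36 mm wide, 60 mm tall, bystander. Origin at its underside.
- pen_cup: Empty green plastic cup, 72 mm wide, 95 mm tall, bystander. Origin at its underside.
- driver: Screwdriver with red handle, 180 mm long, lying, bystander. Origin at its underside, at mid-length.
- handset: Black handset with small keys, 140 x 75 x 22 mm, lying, bystander. Origin at its underside.
Things that resemble listed ones, but are neither listed nor needed, are in the scene too. Leave any black or pink look-alike of the part that bears leaf_grip alone.

How it is judged:
On the way, in this order (a step that is already met when the one before it is completed fails the run):
1. the blue leaf is drawn clear of the holder's slot (x of leaf_grip in the frame of holder below -0.011 m), for 0.1 s.
2. the blue leaf, turned round, lies flat on the ledge with its teeth more than a third into the thread, let go (x of leaf_tip in the frame of cradle above 0.064 m and y of leaf_grip in the frame of cradle between -0.032 and 0.032 m and z of leaf_grip in the frame of seat between -0.002 and 0.002 m and angle between the x axis of leaf_grip and the x axis of cradle, either way round below 0.035 rad and angle between leaf_grip's own z axis and vertical below 0.035 rad and contact force between leaf and the fingers below 0.05 N), for 0.2 s.
3. the leaf, fully home, is pressed with at least 1.5 N by the fingers behind its handle (x of leaf_tip in the frame of cradle above 0.0655 m and y of leaf_grip in the frame of cradle between -0.032 and 0.032 m and z of leaf_grip in the frame of seat between -0.002 and 0.002 m and angle between the x axis of leaf_grip and the x axis of cradle, either way round below 0.035 rad and angle between leaf_grip's own z axis and vertical below 0.035 rad and contact force between leaf and the fingers above 1.5 N and x of the grasp point in the frame of leaf_grip below -0.008 m).
At the end, for the whole second after the job is handed in: The blue leaf rests, let go and still, on the cradle's ledge with its teeth towards the screw and within 2 mm of fully home in the thread, square to the screw and flat within 2 degrees, at ledge height within 2 mm, and within 32 mm of the middle of the screw along it (x of leaf_tip in the frame of cradle above 0.0655 m and y of leaf_grip in the frame of cradle between -0.032 and 0.032 m and z of leaf_grip in the frame of seat between -0.002 and 0.002 m and angle between the x axis of leaf_grip and the x axis of cradle, either way round below 0.035 rad and angle between leaf_grip's own z axis and vertical below 0.035 rad and linear speed of leaf below 0.01 m/s and angular speed of leaf below 0.1 rad/s); the robot touches nothing.
It fails at once if the yellow-handled leaf is moved by more than 12 mm (distance of spare_grip from where it was at the start of the episode above 0.012 m).
It fails at once if a bystander is moved by more than 20 mm (distance of any of amber_bottle, white_jar, weight, pen_cup, driver, handset from where it was at the start of the episode above 0.02 m).
It also fails if it takes over 54 s, if anything falls off the work surface, if the arm or the gripper's body presses on something with over 40 N, if the wrist force passes 120 N, or if a joint passes its speed limit or range.

## Working session

There is one attempt and no reset: what is moved stays moved. The work goes in short steps, Python scripts to look and compute and a tool call to move; the robot and the scene stay as the last step left them, time stands still between calls to the robot, and variables do not carry over. Pictures are saved under pics/ and viewed, at most 13 in all, crops included, and the job is handed in when it is done.

Besides the shell and the picture viewer there is one more tool, called after "Emit:" as name(argument=value, ...) on one line, values as JSON. apply_moves: Moves the arm, as the interface text tells. Its arguments: {"type":"object","properties":{"claw":{"type":"array"},"xyz":{"type":"array"},"twist":{"type":"array"},"force":{"type":"number"}},"required":["claw","xyz","twist"]}

```bash
mkdir -p pics; cat > h.py <<'E'
from workcell import bot
import numpy as np, cv2
def snap(n,f):
    d=bot.grab_frame(n); cv2.imwrite('pics/'+f,cv2.cvtColor(d['img'],cv2.COLOR_RGB2BGR)); return d
def ray(d,u,v,z):
    f=240/np.tan(np.radians(d['vfov'])/2); M=np.linalg.inv(d['view'])
    r=M[:3,:3]@np.array([(u-d['cx'])/f,-(v-d['cy'])/f,-1]); o=M[:3,3]
    return o+r*(z-o[2])/r[2]
def proj(d,p):
    f=240/np.tan(np.radians(d['vfov'])/2); c=d['view']@np.append(p,1)
    return np.array([d['cx']+f*c[0]/-c[2], d['cy']-f*c[1]/-c[2]])
E
python3 - <<'E'
from h import *
np.set_printoptions(precision=4,suppress=True)
for c in ['top','scene']:
    d=snap(c,c+'0.png'); print(c,{k:d[k] for k in d if k!='img'})
    for q in ['leaf_grip','spare_grip','holder','cradle','amber_bottle','white_jar','weight','pen_cup','driver','handset','leaf_tip','seat']:
        print(q,[(np.round(x['position'],3).tolist(),round(x['score'],2)) for x in bot.find_in(c,q)[:4]])
print(bot.observe())
E
```

```text
top {'vfov': 45.65397281845919, 'cx': 316.2114526144846, 'cy': 242.90542592193913, 'view': array([[ 0.0058, -1.    , -0.0076,  0.0014],
       [ 0.9919,  0.0048,  0.1272, -0.5685],
       [-0.1271, -0.0083,  0.9919, -1.4529],
       [ 0.    ,  0.    ,  0.    ,  1.    ]])}
leaf_grip [([0.397, -0.178, 0.011], 0.89), ([0.779, -0.262, 0.01], 0.79), ([0.78, -0.123, 0.006], 0.78), ([0.538, -0.173, 0.018], 0.76)]
spare_grip [([0.634, -0.175, 0.018], 0.94)]
holder [([0.587, -0.19, 0.011], 0.68)]
cradle [([0.473, 0.066, 0.035], 0.7)]
amber_bottle [([0.787, 0.15, 0.023], 0.74), ([0.759, -0.006, 0.061], 0.61), ([0.674, -0.414, 0.072], 0.61)]
white_jar [([0.674, -0.412, 0.073], 0.96)]
weight [([0.758, -0.007, 0.059], 0.69), ([0.363, 0.401, 0.04], 0.49)]
pen_cup []
driver [([0.405, -0.423, 0.022], 0.6)]
handset [([0.789, 0.15, 0.02], 0.63)]
leaf_tip [([0.78, -0.12, 0.004], 0.94), ([0.782, -0.271, 0.006], 0.91), ([0.286, -0.29, 0.007], 0.8), ([0.394, -0.171, 0.002], 0.75)]
seat [([0.475, 0.059, 0.034], 0.69)]
scene {'vfov': 53.88811146956928, 'cx': 326.81266609404304, 'cy': 244.17573349049556, 'vi
[... 770 characters left out ...]
0.019], 0.44)]
leaf_tip [([0.551, -0.164, 0.015], 0.92), ([0.784, -0.123, 0.01], 0.86), ([0.794, -0.262, 0.009], 0.83), ([0.301, -0.28, 0.007], 0.6)]
seat [([0.507, 0.07, 0.033], 0.6)]
{'clock': 1.3, 'qpos': array([-1.2082,  0.5214, -0.0363,  1.5995,  0.0212,  1.0211, -0.1128]), 'qd': array([ 0.0002, -0.0012, -0.0006, -0.0004,  0.0008,  0.0007,  0.0014]), 'joint_efforts': array([ -0.0028, -92.6815,   1.9767, -37.0265,   0.0179,   0.0018,
         0.    ]), 'position': array([0.2621, 0.5674, 0.2313]), 'tool_rot': array([-3.1416,  0.    ,  2.7088]), 'force': array([ 1.3005, -1.0154,  1.0197]), 'moment': array([-0.0196, -0.0325,  0.0045]), 'finger_force': 0.0, 'grip_width': 0.08531010902608076}
```

View pics/top0.png

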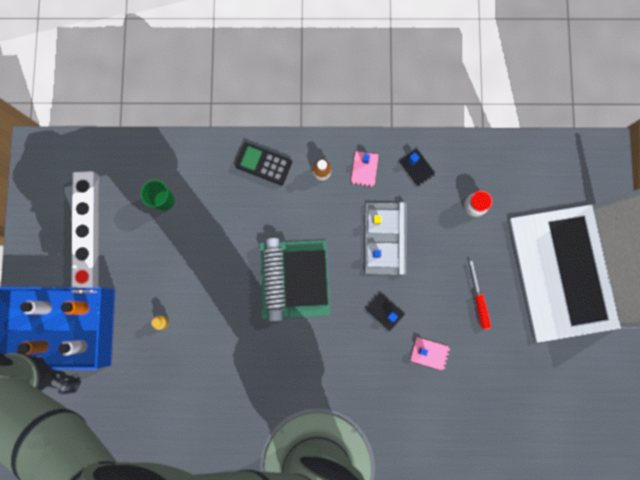

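View pics/scene0.png

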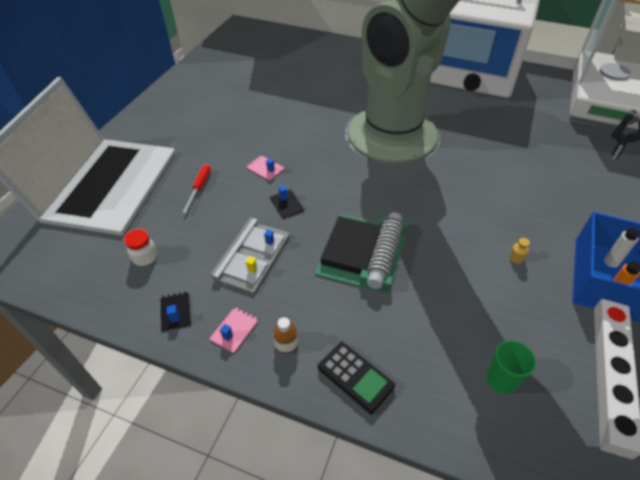

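The blue leaf sits in the holder with its handle at (376,254) in the top view. Its toothed end lies under the cover on the right, towards world -y. The cradle is at about (295,278) with its screw on the left (+y). The decoys are outside the holder.

I'll move above the space between holder and cradle.

Emit:
apply_moves(claw=[0.085,0.085,0.085,0.085,0.085,0.085,0.085,0.085,0.085,0.085,0.085,0.085,0.085,0.085,0.085,0.085], xyz=[[-0.032,-0.03,-0.004],[-0.032,-0.03,-0.004],[-0.032,-0.03,-0.004],[-0.032,-0.03,-0.004],[-0.032,-0.03,-0.004],[-0.032,-0.03,-0.004],[-0.032,-0.03,-0.004],[-0.032,-0.03,-0.004],[-0.032,-0.03,-0.004],[-0.032,-0.03,-0.004],[-0.032,-0.03,-0.004],[-0.032,-0.03,-0.004],[-0.032,-0.03,-0.004],[-0.032,-0.03,-0.004],[-0.032,-0.03,-0.004],[-0.032,-0.03,-0.004]], twist=[[0,0,0],[0,0,0],[0,0,0],[0,0,0],[0,0,0],[0,0,0],[0,0,0],[0,0,0],[0,0,0],[0,0,0],[0,0,0],[0,0,0],[0,0,0],[0,0,0],[0,0,0],[0,0,0]])

```text
clock: 2.9
position: [0.526, -0.0849, 0.2957]
tool_rot: [3.141, 0.0, 2.709]
force: [0.1, 1.3, 0.9]
grip_width: 0.0851
finger_force: 0.0
```

Emit:
apply_moves(claw=[0.05,0.05,0.05,0.05,0.05,0.05,0.05,0.05,0.05,0.05,0.05,0.05,0.05,0.05,0.05,0.05,0.05,0.05,0.05], xyz=[[0,0,0],[0,0,0],[0,0,0],[0,0,0],[0,0,0],[0,0,0],[0,0,0],[0,0,0],[0,0,0],[0,0,0],[0,0,0],[0,0,0],[0,0,0],[0,0,0],[0,0,0],[0,0,0],[0,0,0],[0,0,0],[0,0,0]], twist=[[0,0,0.149],[0,0,0.149],[0,0,0.149],[0,0,0.149],[0,0,0.149],[0,0,0.149],[0,0,0.149],[0,0,0.149],[0,0,0.149],[0,0,0.149],[0,0,0.149],[0,0,0.149],[0,0,0.149],[0,0,0.149],[0,0,0.149],[0,0,0.149],[0,0,0.149],[0,0,0.149],[0,0,0]])

```text
clock: 4.8
position: [0.5256, -0.0829, 0.2952]
tool_rot: [3.141, 0.0, 0.024]
force: [0.9, 0.5, 1.0]
grip_width: 0.0499
finger_force: 0.0
```

```bash
python3 - <<'E'
from h import *
np.set_printoptions(precision=4,suppress=True)
o=bot.observe(); print(o['clock'],o['position'],o['tool_rot'],o['qpos'])
d=snap('wrist','w1.png'); np.savez('w1.npz',**d); print({k:d[k] for k in d if k!='img'})
for q in ['leaf_grip','spare_grip','holder','cradle']:
    print(q,[(np.round(x['position'],3).tolist(),round(x['score'],2)) for x in bot.find_in('wrist',q)[:4]])
E
```

```text
4.8 [ 0.5256 -0.0829  0.2952] [3.1412 0.0002 0.0242] [-0.5981  0.4265  0.8928  1.7949 -0.3698  1.0981 -1.1235]
{'vfov': 65.17144065539422, 'cx': 317.8179727149555, 'cy': 239.69087625635723, 'view': array([[ 0.0254, -0.9997, -0.0009, -0.0968],
       [ 0.9543,  0.0245, -0.2977, -0.441 ],
       [ 0.2976,  0.0067,  0.9547, -0.5965],
       [ 0.    ,  0.    ,  0.    ,  1.    ]])}
leaf_grip [([0.549, -0.173, 0.018], 0.88), ([0.407, -0.166, 0.01], 0.66)]
spare_grip [([0.633, -0.172, 0.016], 0.68)]
holder [([0.594, -0.192, 0.014], 0.81)]
cradle [([0.492, 0.063, 0.03], 0.7), ([0.548, -0.171, 0.02], 0.32)]
```

View pics/w1.png

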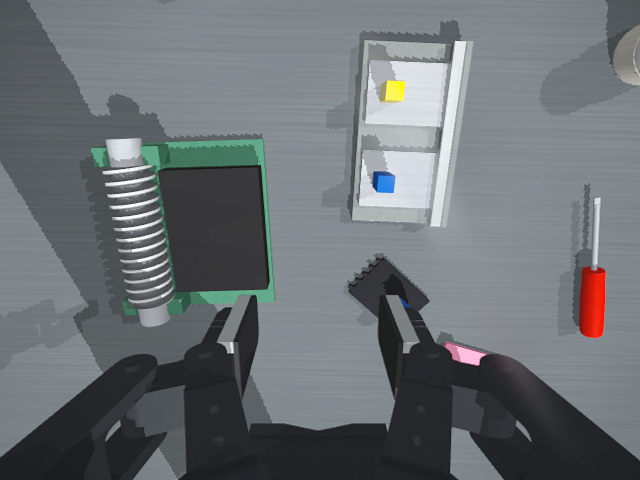

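The wrist view shows the blue handle at (384,182) and yellow at (394,91). The ledge spans about (162-268, 166-293), with the screw at (105-175, 140-325). I'll rectify onto the relevant planes to measure poses.

```bash
cat >> h.py <<'E'
def rect(d,z,x0,x1,y0,y1,s=0.0005):
    # rectified: col = (y1-y)/s, row=(x1-x)/s
    W=[(x1,y1),(x1,y0),(x0,y0),(x0,y1)]
    src=np.float32([proj(d,[x,y,z]) for x,y in W])
    w,h=int((y1-y0)/s),int((x1-x0)/s)
    return cv2.warpPerspective(d['img'],cv2.getPerspectiveTransform(src,np.float32([[0,0],[w,0],[w,h],[0,h]])),(w,h))
def box(m,x1,y1,s=0.0005):
    c=max(cv2.findContours(m.astype(np.uint8),0,2)[0],key=cv2.contourArea)
    b=cv2.boxPoints(cv2.minAreaRect(c)); (u,v),wh,a=cv2.minAreaRect(c)
    return np.round([x1-v*s,y1-u*s],4),np.round(np.array(wh)*s*1e3,1),round(a,2),np.round([[x1-q[1]*s,y1-q[0]*s] for q in b],4)
E
python3 - <<'E'
from h import *
d=dict(np.load('w1.npz')); 
A=rect(d,.030,.40,.62,-.05,.20); cv2.imwrite('pics/cr.png',A[...,::-1].copy())
g=A.astype(int); m=(g.max(2)<60); m=cv2.morphologyEx(m.astype(np.uint8),cv2.MORPH_OPEN,np.ones((15,15)))
print('ledge',box(m,.62,.20))
def col(z,f,x0=.48,x1=.70,y0=-.28,y1=-.12):
    B=rect(d,z,x0,x1,y0,y1).astype(int); m=f(B); m=cv2.morphologyEx(m.astype(np.uint8),cv2.MORPH_OPEN,np.ones((5,5))); return B,box(m,x1,y1)
r=lambda B:B[...,0];b=lambda B:B[...,2]
B,k=col(.054+.008,lambda B:(b(B)>150)&(r(B)<60)); print('blue handle top+',k)
B,k=col(.062,lambda B:(r(B)>200)&(b(B)<60)); print('yellow',k)
B=rect(d,.018,.48,.70,-.28,-.12); cv2.imwrite('pics/ho.png',B[...,::-1].copy())
C=np.vstack([cv2.resize(A,(500,440)),np.zeros((10,500,3),np.uint8)]); D=np.zeros((450,320,3),np.uint8); D[:B.shape[0]]=B
cv2.imwrite('pics/both.png',np.hstack([C,D])[...,::-1].copy())
E
```

```text
ledge (array([0.481 , 0.0315]), array([144.8, 108.9]), 86.51, array([[ 0.55  ,  0.0903],
       [ 0.5566, -0.0184],
       [ 0.412 , -0.0272],
       [ 0.4054,  0.0815]], dtype=float32))
blue handle top+ (array([ 0.545 , -0.1505]), array([17., 16.]), 90.0, array([[ 0.5535, -0.1425],
       [ 0.5535, -0.1585],
       [ 0.5365, -0.1585],
       [ 0.5365, -0.1425]], dtype=float32))
yellow (array([ 0.6342, -0.1558]), array([10.5,  9.5]), 90.0, array([[ 0.6395, -0.151 ],
       [ 0.6395, -0.1605],
       [ 0.629 , -0.1605],
       [ 0.629 , -0.151 ]], dtype=float32))
```

View pics/both.png

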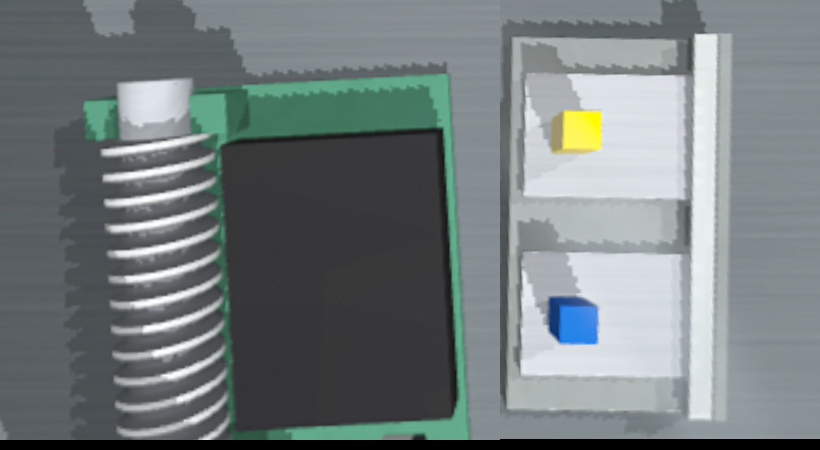

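Emit:
apply_moves(claw=[0.05,0.05,0.05,0.05,0.05,0.05,0.05,0.05,0.05], xyz=[[0,0,0],[0.0095,0.0345,0],[0.0095,0.0345,0],[0,0,0.045],[0,0,0.045],[0,0,0.045],[0,0,0.045],[0,0,0.03],[0,0,0]], twist=[[0,0,0.042],[0,0,0],[0,0,0],[0,0,0],[0,0,0],[0,0,0],[0,0,0],[0,0,0],[0,0,0]])

```text
clock: 5.95
position: [0.5416, -0.1521, 0.0823]
tool_rot: [-3.141, 0.005, -0.014]
force: [-0.2, 0.3, 1.0]
grip_width: 0.0499
finger_force: 0.0
```

```bash
python3 - <<'E'
from h import *
o=bot.observe(); print(o['clock'],o['position'],o['tool_rot'],o['qpos'])
d=snap('wrist','w2.png')
x0,x1,y0,y1=.48,.60,-.22,-.09
B=rect(d,.054,x0,x1,y0,y1).astype(int)
m=(B[...,2]>120)&(B[...,0]<70); print(box(cv2.morphologyEx(m.astype(np.uint8),cv2.MORPH_OPEN,np.ones((5,5))),x1,y1))
E
```

```text
5.95 [ 0.54164742 -0.15207454  0.08227634] [-3.14064831  0.00520489 -0.01398873] [-0.26599151  0.74204072  0.64196922  1.90023727 -0.65479872  0.7262706
 -0.82366517]
(array([ 0.543, -0.153]), array([17., 17.]), 90.0, array([[ 0.5515, -0.1445],
       [ 0.5515, -0.1615],
       [ 0.5345, -0.1615],
       [ 0.5345, -0.1445]], dtype=float32))
```

View pics/w2.png

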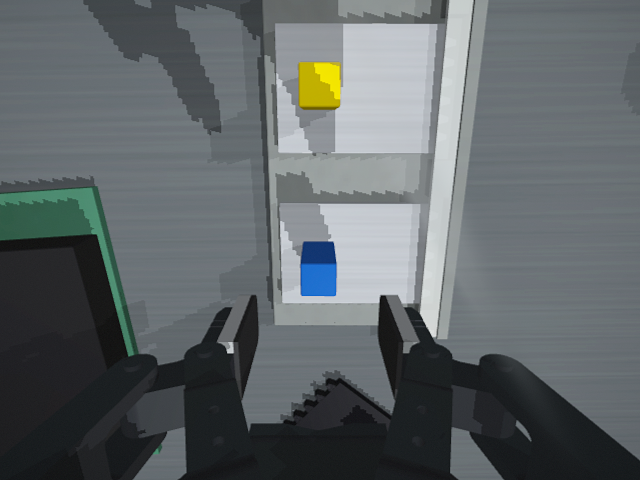

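The blue handle top is bright at (318,279), between the fingers and aligned. Descending to grip it.

Emit:
apply_moves(claw=[0.05,0.05,0.05,0.05,0.0,0.0,0.0,0.0,0.0,0.0], xyz=[[0,0,0.025],[0,0,0.02],[0,0,0.012],[0,0,0],[0,0,0],[0,0,0],[0,0,0],[0,0,0],[0,0,0],[0,0,0]], twist=[[0,0,0],[0,0,0],[0,0,0],[0,0,0],[0,0,0],[0,0,0],[0,0,0],[0,0,0],[0,0,0],[0,0,0]], force=40)

```text
clock: 7.0
position: [0.5442, -0.1526, 0.0296]
tool_rot: [3.141, -0.002, -0.015]
force: [-0.9, 0.4, 9.6]
grip_width: 0.0173
finger_force: 39.3
```

```bash
python3 - <<'E'
from h import *
d=snap('wrist','w3.png')
o=bot.observe(); print(o['clock'],o['position'],o['tool_rot'],o['qpos'],o['force'],o['moment'])
E
```

```text
7.05 [ 0.54419813 -0.15256482  0.02958481] [ 3.14152616e+00 -1.68392233e-03 -1.51256483e-02] [-0.21430863  0.81504764  0.56276429  1.91268487 -0.72527123  0.6256989
 -0.76958157] [-1.4604758   0.97092001 10.48871436] [ 0.1507325   0.34053627 -0.01267923]
```

View pics/w3.png

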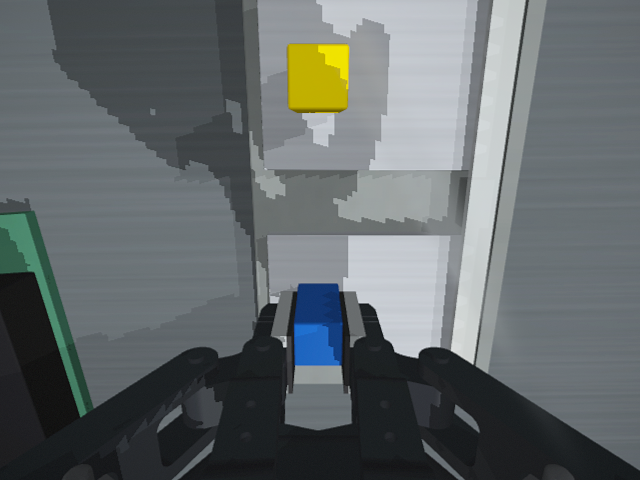

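Emit:
apply_moves(claw=[0.0,0.0,0.0], xyz=[[0,0,-0.002],[0,0,-0.002],[0,0,0]], twist=[[0,0,0],[0,0,0],[0,0,0]])

```text
clock: 7.35
position: [0.5436, -0.1523, 0.0325]
tool_rot: [3.142, -0.0, -0.015]
force: [2.0, -1.4, -7.5]
grip_width: 0.0175
finger_force: 40.0
```

Emit:
apply_moves(claw=[0.0,0.0], xyz=[[0,0,0.0015],[0,0,0]], twist=[[0,0,0],[0,0,0]])

```text
clock: 7.55
position: [0.5435, -0.1524, 0.0307]
tool_rot: [-3.142, 0.0, -0.015]
force: [-0.6, -0.5, -3.1]
grip_width: 0.0174
finger_force: 40.7
```

Emit:
apply_moves(claw=[0,0,0,0,0,0,0,0,0,0], xyz=[[0,-0.008,0],[0,-0.01,0],[0,-0.01,0],[0,-0.01,0],[0,-0.01,0],[0,0,0],[0,0,0],[0,0,-0.03],[0,0,-0.04],[0,0,-0.03]], twist=[[0,0,0],[0,0,0],[0,0,0],[0,0,0],[0,0,0],[0,0,0],[0,0,0],[0,0,0],[0,0,0],[0,0,0]])

```text
clock: 8.55
position: [0.5442, -0.1055, 0.1327]
tool_rot: [3.141, -0.001, -0.017]
force: [0.4, 0.1, -2.7]
grip_width: 0.0172
finger_force: 40.8
```

Emit:
apply_moves(claw=[0,0,0,0,0,0,0,0,0,0,0,0,0,0,0,0,0,0,0,0], xyz=[[0,0,0],[0,0,0],[0,0,0],[0,0,0],[0,0,0],[0,0,0],[0,0,0],[0,0,0],[0,0,0],[0,0,0],[0,0,0],[0,0,0],[0,0,0],[0,0,0],[0,0,0],[0,0,0],[0,0,0],[0,0,0],[0,0,0],[0,0,0]], twist=[[0,0,-0.1],[0,0,-0.149],[0,0,-0.149],[0,0,-0.149],[0,0,-0.149],[0,0,-0.149],[0,0,-0.149],[0,0,-0.149],[0,0,-0.149],[0,0,-0.149],[0,0,-0.149],[0,0,-0.149],[0,0,-0.149],[0,0,-0.149],[0,0,-0.149],[0,0,-0.149],[0,0,-0.149],[0,0,-0.149],[0,0,-0.149],[0,0,-0.149]])

```text
clock: 10.55
position: [0.5441, -0.1054, 0.1308]
tool_rot: [-3.141, 0.0, 2.921]
force: [-0.2, -0.2, -2.7]
grip_width: 0.0172
finger_force: 40.7
```

Emit:
apply_moves(claw=[0,0,0,0,0,0,0,0,0], xyz=[[0,0,0],[0,0,0],[0,0,0],[0.018,0.0385,0],[0.018,0.0385,0],[0.0187,0.0389,0],[0,0,0.03],[0,0,0.03],[0,0,0]], twist=[[0,0,-0.14],[0,0,-0.14],[0,0,0],[0,0,0],[0,0,0],[0,0,0],[0,0,0],[0,0,0],[0,0,0]])

```text
clock: 11.45
position: [0.4816, 0.008, 0.0684]
tool_rot: [-3.141, -0.005, -3.091]
force: [-0.0, -0.1, -1.8]
grip_width: 0.0173
finger_force: 40.7
```

```bash
python3 - <<'E'
from h import *
d=snap('wrist','w4.png'); np.savez('w4.npz',**d)
o=bot.observe(); print(o['clock'],o['position'],o['tool_rot'],o['qpos'],o['force'])
E
```

```text
11.5 [0.48249815 0.00791972 0.07007165] [-3.14101021e+00 -2.96169485e-03 -3.09091896e+00] [-0.03061943  0.56101474 -0.14272389  2.08468174  0.15658968  0.50872363
  1.33251921] [ 0.21959695  0.47572152 -1.71494474]
```

View pics/w4.png

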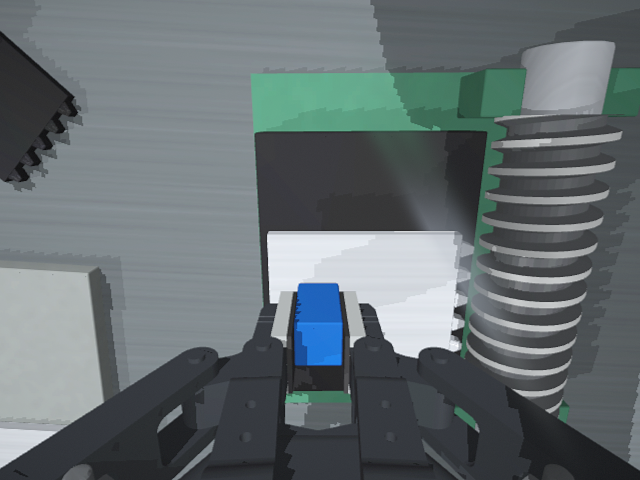

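The leaf is turned round above the ledge, with its teeth (460, 240-350) facing the screw's left flank. Next I'll measure leaf against ledge angle and the tooth/groove phase.

```bash
python3 - <<'E'
from h import *
d=dict(np.load('w4.npz')); x0,x1,y0,y1=.38,.58,-.05,.13
zl=.0701-.0177+.006
# leaf plate top
B=rect(d,zl,x0,x1,y0,y1,.00025); A=rect(d,.033,x0,x1,y0,y1,.00025)
np.save('B.npy',B)
cr=np.array([-.0607,.998]); cy=np.array([-.998,-.0607]); o=np.array([.4813,.0270])
# draw expected groove lines (every 12mm) and screw flank x=62mm on A; expected teeth on B
def pt(p): return tuple(int(round(v)) for v in ((y1-p[1])/.00025,(x1-p[0])/.00025))
for k in range(-5,6):
    cv2.line(A,pt(o+.062*cr+.012*k*cy),pt(o+.087*cr+.012*k*cy),(255,0,0) if k else (0,255,0),1)
C=o+0
for p,q in [((-.05,-.072),(.059,-.072)),((.059,-.072),(.059,.072)),((-.05,-.072),(-.05,.072))]:
    cv2.line(A,pt(o+p[0]*cr+p[1]*cy),pt(o+q[0]*cr+q[1]*cy),(255,0,255),1)
t=np.array([.4825,.0079]); yaw=3.192; lx=np.array([np.sin(yaw),-np.cos(yaw)]); ly=np.array([-lx[1],lx[0]])
for k in range(-2,3): cv2.line(B,pt(t+.056*lx+.012*k*ly),pt(t+.0675*lx+.012*k*ly),(255,0,0),1)
cv2.line(B,pt(t-.022*lx-.031*ly),pt(t+.062*lx-.031*ly),(0,0,255),1)
cv2.line(B,pt(t+.062*lx+.031*ly),pt(t+.062*lx-.031*ly),(0,0,255),1)
A=cv2.resize(A[50:650,:450],None,fx=.9,fy=.9); B=cv2.resize(B[50:650,:450],None,fx=.9,fy=.9)
cv2.imwrite('pics/m4.png',np.hstack([A,B])[:, :800,::-1].copy()); print(A.shape)
E
```

```text
(540, 405, 3)
```

View pics/m4.png

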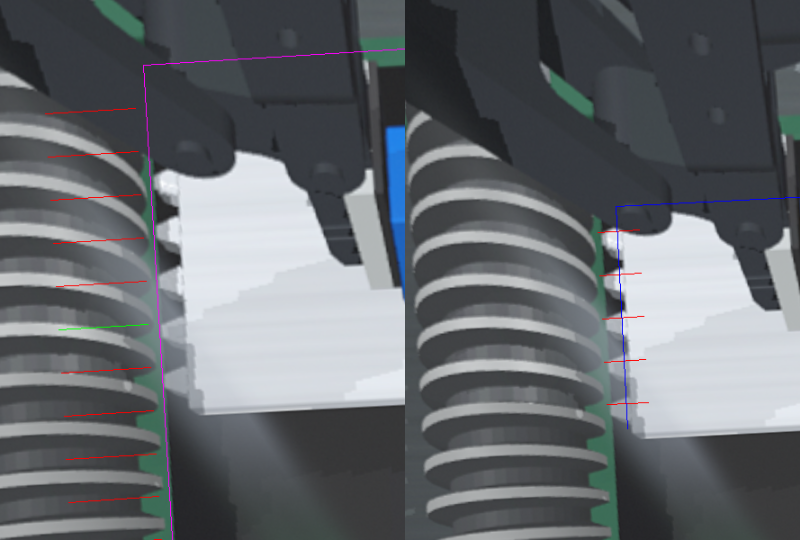

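```bash
python3 - <<'E'
from h import *
np.set_printoptions(precision=4,suppress=True)
d=dict(np.load('w4.npz')); M=np.linalg.inv(d['view']); print('cam',M[:3,3])
cr=np.array([-.0607,.998]); cy=np.array([-.998,-.0607]); o=np.array([.4813,.0270])
for p in [(-.05,.072),(.059,.072)]: print('pred ledge px',proj(d,[*(o+p[0]*cr+p[1]*cy),.03]))
img=d['img'].astype(int)
a=ray(d,256,132,.03)[:2]; b=ray(d,486,132,.03)[:2]; print('ledge corners seen',a,b,'yaw',np.arctan2(*(b-a)[::-1]))
for zl in (.0524+.006,.0524+.002):
    c=ray(d,267,232,zl)[:2]; e=ray(d,456,232,zl)[:2]; print('leaf corners',c,e,np.linalg.norm(e-c),np.arctan2(*(e-c)[::-1]))
    rel=lambda q:np.array([(q-o)@cr,(q-o)@cy]); print(rel(c),rel(e),'ledge',rel(a),rel(b))
# blue top centre
B=rect(d,.0524+.042,.44,.53,-.03,.04).astype(int); m=(B[...,2]>190)&(B[...,0]<70); print(box(m,.53,.04))
# zoom on sharp edges
cv2.imwrite('pics/z4.png',cv2.resize(d['img'][110:370,235:535],None,fx=2.2,fy=2.2,interpolation=cv2.INTER_CUBIC)[...,::-1].copy())
E
```

```text
cam [0.4056 0.0033 0.2117]
pred ledge px [251.3057 136.3246]
pred ledge px [485.0778 134.0729]
ledge corners seen [ 0.4104 -0.0251] [0.4049 0.0818] yaw 1.6222630137574106
leaf corners [ 0.4503 -0.0159] [0.4462 0.0642] 0.0802027099672445 1.622096033595906
[-0.0409  0.0336] [0.0393 0.0328] ledge [-0.0477  0.0739] [0.0593 0.0729]
leaf corners [ 0.4514 -0.0164] [0.4472 0.0658] 0.0822958681655305 1.622096033595906
[-0.0415  0.0324] [0.0408 0.0317] ledge [-0.0477  0.0739] [0.0593 0.0729]
(array([0.4801, 0.0076]), array([17.6, 15.8]), 87.14, array([[ 0.4885,  0.0159],
       [ 0.4893,  0.0002],
       [ 0.4717, -0.0007],
       [ 0.4709,  0.0151]], dtype=float32))
```

View pics/z4.png

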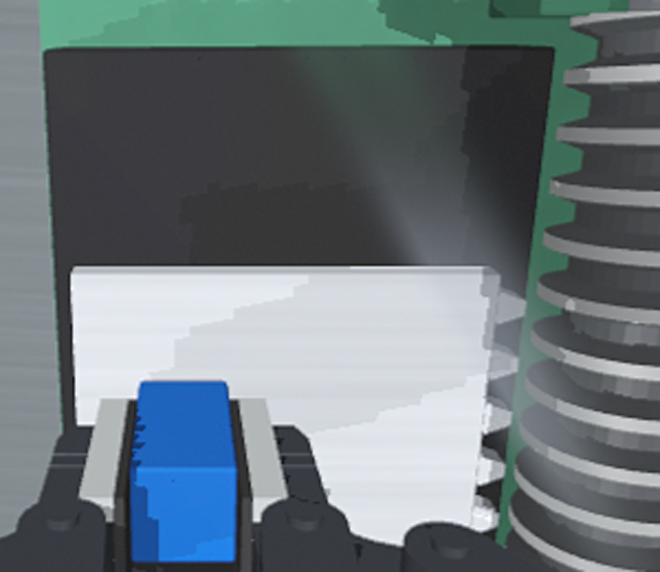

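Leaf and ledge are parallel within about 0.005 rad, and the leaf is centred within 1 mm. The teeth face the grooves, so I'll lower it onto the ledge.

Emit:
apply_moves(claw=[0,0,0,0], xyz=[[0,0,0.012],[0,0,0.008],[0,0,0],[0,0,0]], twist=[[0,0,0],[0,0,0],[0,0,0],[0,0,0]])

```text
clock: 11.9
position: [0.4835, 0.0082, 0.051]
tool_rot: [-3.142, 0.0, -3.088]
force: [-0.4, -0.0, -2.0]
grip_width: 0.0174
finger_force: 40.6
```

Emit:
apply_moves(claw=[0,0,0], xyz=[[0,0,0.0015],[0,0,0],[0,0,0]], twist=[[0,0,0],[0,0,0],[0,0,0]])

```text
clock: 12.2
position: [0.4835, 0.0083, 0.0495]
tool_rot: [3.142, 0.0, -3.088]
force: [-0.4, 0.4, -2.0]
grip_width: 0.0168
finger_force: 40.6
```

Emit:
apply_moves(claw=[0,0,0], xyz=[[0,0,0.001],[0,0,0],[0,0,0]], twist=[[0,0,0],[0,0,0],[0,0,0]])

```text
clock: 12.5
position: [0.4834, 0.0083, 0.0483]
tool_rot: [-3.142, -0.0, -3.087]
force: [-0.4, 0.7, -2.1]
grip_width: 0.0175
finger_force: 40.6
```

Emit:
apply_moves(claw=[0,0,0], xyz=[[0,0,0.001],[0,0,0],[0,0,0]], twist=[[0,0,0],[0,0,0],[0,0,0]])

```text
clock: 12.8
position: [0.4835, 0.0083, 0.0476]
tool_rot: [-3.142, 0.0, -3.087]
force: [-2.5, -0.6, 7.3]
grip_width: 0.0172
finger_force: 41.9
```

Touching at z 0.0477, as predicted. I'll relieve it slightly and slide.

Emit:
apply_moves(claw=[0,0,0,0,0,0,0], xyz=[[0,0,-0.0005],[0,0.004,0],[0,0.004,0],[0,0.004,0],[0,0.003,0],[0,0,0],[0,0,0]], twist=[[0,0,0],[0,0,0],[0,0,0],[0,0,0],[0,0,0],[0,0,0],[0,0,0]])

```text
clock: 13.5
position: [0.4826, 0.0234, 0.0478]
tool_rot: [-3.141, -0.0, -3.087]
force: [0.5, 0.2, -2.7]
grip_width: 0.0172
finger_force: 40.7
```

Emit:
apply_moves(claw=[0,0,0,0], xyz=[[0,0.0015,0],[0,0.001,0],[0,0,0],[0,0,0]], twist=[[0,0,0],[0,0,0],[0,0,0],[0,0,0]])

```text
clock: 13.9
position: [0.4821, 0.0256, 0.0477]
tool_rot: [-3.141, -0.001, -3.087]
force: [-3.0, -1.9, -2.2]
grip_width: 0.0175
finger_force: 40.7
```

Emit:
apply_moves(claw=[0,0,0,0], xyz=[[0,0.001,0],[0,0.001,0],[0,0,0],[0,0,0]], twist=[[0,0,0],[0,0,0],[0,0,0],[0,0,0]])

```text
clock: 14.3
position: [0.4816, 0.027, 0.0477]
tool_rot: [-3.141, -0.001, -3.088]
force: [-5.0, -5.5, -0.3]
grip_width: 0.0173
finger_force: 41.1
```

Emit:
apply_moves(claw=[0,0,0,0,0], xyz=[[0.001,0,0],[0,0,0],[0,0.001,0],[0,0,0],[0,0,0]], twist=[[0,0,0],[0,0,0],[0,0,0],[0,0,0],[0,0,0]])

```text
clock: 14.8
position: [0.4809, 0.0284, 0.0477]
tool_rot: [-3.141, -0.001, -3.088]
force: [-3.9, -5.5, -1.0]
grip_width: 0.0173
finger_force: 40.8
```

Emit:
apply_moves(claw=[0,0,0,0,0], xyz=[[0.0008,0,0],[0,0,0],[0,0.001,0],[0,0,0],[0,0,0]], twist=[[0,0,0],[0,0,0],[0,0,0],[0,0,0],[0,0,0]])

```text
clock: 15.3
position: [0.4806, 0.0286, 0.0479]
tool_rot: [-3.14, 0.0, -3.089]
force: [-0.7, -11.2, -1.3]
grip_width: 0.0172
finger_force: 40.9
```

Emit:
apply_moves(claw=[0,0,0,0], xyz=[[0.0004,0.001,0],[0,0.001,0],[0,0,0],[0,0,0]], twist=[[0,0,0],[0,0,0],[0,0,0],[0,0,0]])

```text
clock: 15.7
position: [0.4804, 0.0289, 0.048]
tool_rot: [-3.139, 0.0, -3.09]
force: [2.5, -22.0, 2.0]
grip_width: 0.0171
finger_force: 41.5
```

It has bottomed firmly (22 N axial, small lateral force). I'll relax the push, settle it onto the ledge and release.

Emit:
apply_moves(claw=[0,0,0,0.05,0.05,0.05,0.05,0.05], xyz=[[0,-0.0018,0.0004],[0,0,0],[0,0,0],[0,0,0],[0,0,0],[0,0,0],[0,0,0],[0,0,0]], twist=[[0,0,0],[0,0,0],[0,0,0],[0,0,0],[0,0,0],[0,0,0],[0,0,0],[0,0,0]])

```text
clock: 16.5
position: [0.4801, 0.0301, 0.0474]
tool_rot: [3.141, 0.0, -3.087]
force: [0.6, 0.0, -0.7]
grip_width: 0.0498
finger_force: 0.0
```

Emit:
apply_moves(claw=[0.05,0.05,0.05,0.05,0.05], xyz=[[0,0,-0.02],[0,0,-0.03],[0,0,-0.02],[0,0,0],[0,0,0]], twist=[[0,0,0],[0,0,0],[0,0,0],[0,0,0],[0,0,0]])

```text
clock: 17.0
position: [0.4801, 0.0299, 0.1175]
tool_rot: [3.142, 0.001, -3.087]
force: [0.4, 0.5, -0.5]
grip_width: 0.0499
finger_force: 0.0
```

```bash
python3 - <<'E'
from h import *
d=snap('wrist','w5.png'); np.savez('w5.npz',**d)
o=bot.observe(); print(o['clock'],o['position'],o['tool_rot'],o['force'])
E
```

```text
17.05 [0.47974912 0.02985981 0.11695402] [-3.14152332e+00 -4.55059684e-04 -3.08740188e+00] [-0.80406546 -0.73570142 -0.79701921]
```

View pics/w5.png

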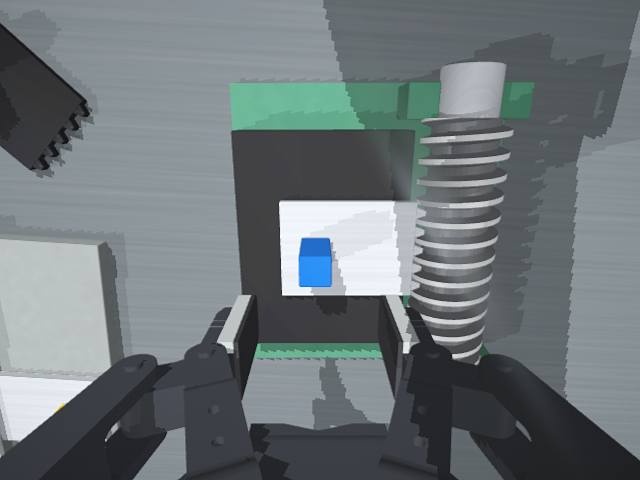

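The leaf lies flat, its plate at (280-410, 200-295), with its teeth meshed in the screw and the fingers clear. I'll close the fingers, go behind the handle and press.

Emit:
apply_moves(claw=[0,0,0,0,0,0,0,0,0], xyz=[[0,-0.02,0],[0,-0.017,0],[0,0,0],[0,0,0],[0,0,0],[0,0,0.03],[0,0,0.03],[0,0,0.012],[0,0,0]], twist=[[0,0,0],[0,0,0],[0,0,0],[0,0,0],[0,0,0],[0,0,0],[0,0,0],[0,0,0],[0,0,0]])

```text
clock: 17.95
position: [0.4811, -0.0066, 0.0442]
tool_rot: [3.142, -0.003, -3.087]
force: [-0.1, 0.3, 1.2]
grip_width: 0.0001
finger_force: 0.0
```

Emit:
apply_moves(claw=[0,0,0,0], xyz=[[0,0.004,0],[0,0.003,0],[0,0,0],[0,0,0]], twist=[[0,0,0],[0,0,0],[0,0,0],[0,0,0]])

```text
clock: 18.35
position: [0.482, 0.0001, 0.0461]
tool_rot: [-3.142, 0.001, -3.087]
force: [0.1, 0.2, 0.7]
grip_width: 0.0001
finger_force: 0.0
```

Emit:
apply_moves(claw=[0,0,0,0,0], xyz=[[0,0.002,0],[0,0.002,0],[0,0.001,0],[0,0,0],[0,0,0]], twist=[[0,0,0],[0,0,0],[0,0,0],[0,0,0],[0,0,0]])

```text
clock: 18.85
position: [0.4813, 0.0049, 0.0454]
tool_rot: [-3.142, -0.0, -3.087]
force: [0.7, 0.1, 0.1]
grip_width: 0.0003
finger_force: 0.0
```

Emit:
apply_moves(claw=[0,0,0,0], xyz=[[0,0.001,0],[0,0.001,0],[0,0,0],[0,0,0]], twist=[[0,0,0],[0,0,0],[0,0,0],[0,0,0]])

```text
clock: 19.25
position: [0.4813, 0.0058, 0.0455]
tool_rot: [-3.14, -0.0, -3.089]
force: [0.1, -8.5, 1.8]
grip_width: -0.0001
finger_force: 4.0
```

Contact came where predicted, at 8.5 N. I'll press a little more, then back off and retreat.

Emit:
apply_moves(claw=[0,0,0,0], xyz=[[0,0.001,0],[0,0,0],[0,0,0],[0,0,0]], twist=[[0,0,0],[0,0,0],[0,0,0],[0,0,0]])

```text
clock: 19.65
position: [0.4813, 0.006, 0.0456]
tool_rot: [-3.14, -0.0, -3.089]
force: [1.2, -13.0, 5.1]
grip_width: -0.0
finger_force: 6.7
```

Emit:
apply_moves(claw=[0,0,0,0,0,0,0,0,0], xyz=[[0,-0.005,0],[0,-0.01,0],[0,-0.01,0],[0,0,-0.04],[0,0,-0.04],[0,0,-0.03],[0,0,0],[0,0,0],[0,0,0]], twist=[[0,0,0],[0,0,0],[0,0,0],[0,0,0],[0,0,0],[0,0,0],[0,0,0],[0,0,0],[0,0,0]])

```text
clock: 20.55
position: [0.4821, -0.0174, 0.1546]
tool_rot: [-3.142, -0.001, -3.088]
force: [0.6, -0.7, -0.1]
grip_width: -0.0001
finger_force: 0.0
```

```bash
python3 - <<'E'
from h import *
d=snap('wrist','w6.png'); np.savez('w6.npz',**d)
o=bot.observe(); print(o['clock'],o['position'],o['tool_rot'],o['force'])
g=rect(d,.036,.42,.56,-.04,.11); h=rect(d,.030,.38,.56,-.04,.11)
m=(g.min(2)>165).astype(np.uint8); print('leaf',box(m,.56,.11))
m=((h.max(2)<60)).astype(np.uint8); print('ledge',box(cv2.morphologyEx(m,cv2.MORPH_OPEN,np.ones((9,9))),.56,.11)[3])
cv2.imwrite('pics/z6.png',cv2.resize(d['img'][100:420,200:560],None,fx=1.8,fy=1.8,interpolation=cv2.INTER_CUBIC)[...,::-1].copy())
E
```

```text
20.6 [ 0.48200736 -0.01730345  0.15447494] [ 3.14156242e+00 -1.67961671e-03 -3.08752811e+00] [0.24378847 0.52431259 0.00554219]
leaf (array([0.4787, 0.0502]), array([62.5, 89.6]), 86.93, array([[0.5075, 0.0965],
       [0.5123, 0.0071],
       [0.4499, 0.0038],
       [0.4451, 0.0932]], dtype=float32))
ledge [[0.44   0.084 ]
 [0.4409 0.0648]
 [0.4052 0.063 ]
 [0.4042 0.0822]]
```

View pics/z6.png

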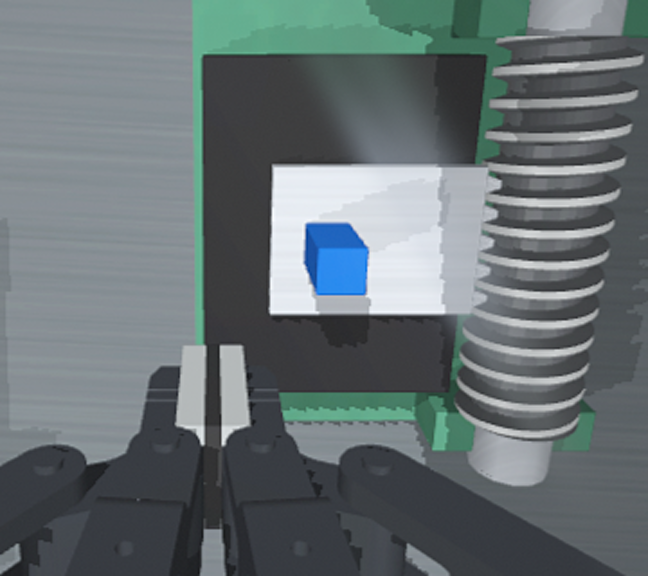

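The close-up shows the leaf square and flat. Its teeth are in the grooves and its back edge is about 28 mm from the ledge's back edge, as it should be when home. The fingers are clear.

```bash
python3 -c "
from workcell import bot
print(bot.job_done())"
```

```text
the job is handed in; nothing more can be done
None
```

The blue leaf is home in the middle of the screw's thread, square and flat on the ledge; it was press-checked at about 13 N, released and backed away from, and the job is handed in (no verdict was returned).

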